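# Clamp the board and hold the test tweezers on its two contacts

## Task

First swing the test fixture's open clamp frame fully shut, so that its tab drops behind the tray's far rim. Then lift the sprung test tweezers off their rest, squeeze them until their two tips stand as far apart as the fixture's pair of round contacts, and lightly press one tip on each contact through the frame's window, keeping the tweezers level. Finish while still holding the tweezers squeezed and steady like that, both contacts pressed down part of their travel; leave the screwdriver, tape roll and relay where they are.

Things in the scene. Friction and masses are not known exactly. Their poses are not given: they have to be found in the camera images.
- fixture: Test fixture, fixed to the bench: aluminium tray 110 x 100 mm, 24 mm high, a grey board in it. Origin at the centre of the underside, x from the hinge side (near the robot) to the far rim, z up. Hinge line of the clamp frame: along y at x = -50, z = 24 mm. The shut frame's top is at z = 30 mm; its window spans x = -18 to 34 mm, y = -32 to 32 mm.
- flap (a joint): Angle (rad) of the steel clamp frame (106 x 96 mm, 5 mm thick, 60 g): 0 = shut, flat on the tray, the 26 mm wide tab at the middle of its free edge behind the far rim; about 1.6 = upright on the side near the robot. It swings away from the robot to shut. The stiff hinge stays where it is left (about 1 N at the free edge moves it); push it all the way down.
- flap_edge (a point): Middle of the clamp frame's free edge, 104 mm from the hinge line, half-way through the thickness.
- contact_left_top (a point): Centre of the top of the left one of two round sprung brass contacts (9 mm diameter, 16 mm apart centre to centre), when not pressed: at x = 12, y = +8, z = 22 mm of the fixture, inside the frame's window; axes as the fixture's.
- contact_right_top (a point): The same for the right contact, at x = 12, y = -8, z = 22 mm of the fixture.
- contact_left (a joint): How far (m) the left contact is pressed down: 0 free, 0.005 bottomed; sprung at 250 N/m with a preload of 0.25 N.
- contact_right (a joint): The same for the right contact.
- rest: Fixed grey rest of the tweezers. Origin on the bench below the grip point. Base plate 145 x 70 x 6 mm (x = -115 to 30 mm), a rear cradle (x = -103 to -83 mm) with low side cheeks and a front crossbar 60 mm wide (x = 23 to 30 mm), both 45 mm high: lift the tweezers straight up. Beside the grip plates it is free down to the base plate.
- tweezers: Sprung test tweezers, about 60 g, 160 mm long, lying level on the rest: black bridge at the rear (32 x 28 x 14 mm), two steel arms 12 mm high spreading forward, tips bent straight down. Origin between the grip plates, level with the arms' underside; x to the tips, y to the left arm, z up. Tips' lower ends: x = 50, z = -34 mm, y = +17 and -17 mm when free.
- tweezers_grip (a point): Grip point: between the two rubber grip plates (22 mm long, 12 mm high, outside the arms), half-way up, 40 mm above the tips' lower ends. Pinch from above, closing along the tweezers' y. Width over the plates: 43 mm free; 32 mm (faces parallel) when the tips are 16 mm apart; 1 mm narrower brings the tips 1.6 mm closer.
- tip_left (a point): Lower end of the left bent tip (a round brass point of 6 mm diameter).
- tip_right (a point): Lower end of the right bent tip.
- jaw_left (a joint): Angle (rad) by which the left arm is squeezed: 0 free (tips 34 mm apart, centre to centre), 0.067 with tips 16 mm apart, 0.115 at its stop. Both arms move alike, hinged 85 mm behind the grip point. Squeeze at the plates: about 4 N at first, 8 N at 0.067.
- plug_relay_mid (a point): Small relay standing on the bench, 21 x 28 x 35 mm, its centre (17 mm up). Leave alone.
- roll_tape_mid (a point): Roll of black tape lying on the bench, 58 mm across, 19 mm high, its centre. Leave alone.
- screwdriver_mid (a point): Screwdriver with a ribbed handle lying on the bench, 175 mm long, 25 mm high, its centre. Leave alone.

How it is judged:
By the outcome, as a careful person would: the job done as asked, in the order asked, and still so for the second after the job is handed in, while the arm keeps its last pose, push and grip.
It also fails if it takes over 54 s, if anything falls off the work surface, if the arm or the gripper's body presses on something with over 40 N, if the wrist force passes 120 N, or if a joint passes its speed limit or range.

## Robot

A 7-joint arm with a two-finger parallel gripper is mounted at the origin on a cart in front of the work surface, level with it; the furniture and walls round the work are solid. World frame = base frame: x ahead of the robot, y to its left, z up, the work surface at z = 0. Lengths are in mm, angles in rad, forces in N, time in s.
With the tool pointing down it reaches from about 425 to 825 mm from the base axis. Payload 3.6 kg.
Tool frame: the origin (TCP) lies midway between the tips of the shut fingers; the grasp point (between the pads) lies grip_point_offset behind it (grip_point_offset is the distance from the TCP to the grasp point, in mm); z points along the fingers, y is the line along which they close (so a half turn about z gives the same grasp; the last joint's range is limited). The gripper opens to 93 mm and grips with 3 to 60 N. Pads are 15 mm wide; open, the fingers measure 128 mm over their backs; the gripper's body (75 mm by 188 mm) begins 65 mm behind the grasp point.
Start: joints at [1.175, 0.615, -0.013, 1.423, 0.008, 1.103, -0.04], TCP at [234.938, -606.025, 218.64] pointing down, gripper open.
Joint ranges: [-3.12, 3.12], [-0.3, 2.06], [-1.34, 1.32], [0.26, 2.42], [-1.36, 4.5], [0.01, 1.98], [-2.84, 2.84]. Speed limits (rad/s): [2.79, 2.79, 3.14, 3.14, 3.14, 3.14, 3.14].

## Interface

Orientations are given as [roll, pitch, yaw] about the fixed x, y, z axes, in that order (R = Rz(yaw) Ry(pitch) Rx(roll)).
In Python, from plant import read_state, get_image, close_job, masks_of, spot_point, grip_point_offset gives the robot as it stands.
- The arm moves only by the shell command python3 -m crank 'ROWS' [FORCE]. ROWS is JSON, a list that holds one entry, the list of rows, each a list of 7 numbers: the finger opening in mm, from 0 to 93, then the shift along the world's x, y, z in mm, then the turn, a rotation vector about the world's x, y, z in degrees. A call has 1 to 8 rows; each row shifts and turns the commanded pose from where the row before left it; what a row does not reach is not made up. A row lasts 1/12 s, in which the tool goes at most 41.7 mm and 7.16 degrees, less where a joint would pass 70% of its speed; a pose out of reach is approached as far as the arm can. A call with a gripper value outside its range is refused whole. The fingers move at their own pace and stop on an object; FORCE is the grip in N (left out, the last holds). Time passes only in rows, so rows that do not move let the fingers close. It gives the time, the measured TCP pose, the force, the opening and the grip force at its end, in the units of the state.
- read_state(): the state, without advancing time (a new reading comes with each control period).
- get_image(name): name is "scene" or "top" or "wrist"; returns a dict with "color" (480x640x3 uint8, blue, green, red), "K" (3x3 intrinsics, pixels), "T" (4x4, takes a point from camera to world coordinates). Camera axes: x right, y down, z forward; pixel columns grow to the right and rows downward; lengths in mm; the calibration is good to about 2 mm. A picture is of the moment at which its call begins. There is no depth.
- close_job(): hands the job in; it is judged then, once.
Trained networks look in the newest picture that a camera, given by its name, has taken for a name from the list of things; names that differ only in an ending like _2 or _b are one class to them, and where a whole thing is asked for, a point or a joint stands for the part that bears it (a point fixed in the world has none). Each returns a list of dicts, best first, with "score" (0 to 1); they miss things now and then, are a little off and sometimes report something else, mostly with a low value. They report only what shows in the picture. A call takes as long as a camera call.
- masks_of(name, camera): "region" (480x640 bool, what is visible of it) and "at" ([column, row] in pixels, amid what is visible of it).
- spot_point(name, camera): "at" ([column, row] in pixels: a listed point, or the origin of a listed thing).
The state is a dict: "time": time; "joint_positions": joint angles; "joint_vel": joint speeds; "joint_torque": joint torques, N m; "position": TCP position; "tool_rot": TCP orientation; "ft_force": force on the tool from outside, world axes, zero at the start; "wrist_torque": the same for the moment, N m; "width": opening from 0.0 (shut) to 1.0 (fully open); "grasp_force": force on a finger pad.
Only numpy, scipy, OpenCV 4.12 (cv2) and the standard library are available. Lean on these libraries where they do the work, as an engineer would, in place of code of your own. Each camera call takes 0.05 s, during which the arm holds its last target. There are 200 camera calls.

## Working session

There is one attempt and no reset: what is moved stays moved. The work goes in short steps, Python scripts to look and compute and a shell command to move; the robot and the scene stay as the last step left them, time stands still between calls to the robot, and variables do not carry over. Pictures are saved under pics/ and viewed, at most 10 in all, crops included, and the job is handed in when it is done.

```bash
ls; mkdir -p pics
cat > h.py <<'E'
import numpy as np, cv2
from plant import *
def ray(im,at):
    d=np.linalg.inv(im["K"])@np.array([at[0],at[1],1.]); T=np.array(im["T"])
    return T[:3,3], T[:3,:3]@d
def on_z(im,at,z):
    o,d=ray(im,at); return o+d*(z-o[2])/d[2]
def tri(l):
    A=np.zeros((3,3));b=np.zeros(3);
    for im,at in l:
        o,d=ray(im,at); d=d/np.linalg.norm(d); P=np.eye(3)-np.outer(d,d); A+=P;b+=P@o
    p=np.linalg.solve(A,b)
    r=[np.linalg.norm(np.cross(p-ray(i,a)[0],ray(i,a)[1]/np.linalg.norm(ray(i,a)[1]))) for i,a in l]
    return p,max(r)
E
python3 - <<'E'
from h import *
s=read_state(); print(s, grip_point_offset)
im={}
for c in("scene","top"):
    im[c]=get_image(c); cv2.imwrite(f"pics/{c}0.png",im[c]["color"]); print(c,np.round(im[c]["T"],2).tolist())
for n in["fixture","flap_edge","contact_left_top","contact_right_top","rest","tweezers","tweezers_grip","tip_left","tip_right","plug_relay_mid","roll_tape_mid","screwdriver_mid"]:
    l=[]
    for c in im:
        r=spot_point(n,c)
        if r: l.append((im[c],r[0]["at"])); print(n,c,np.round(r[0]["at"],1),round(r[0]["score"],2),[ (np.round(q["at"]),round(q["score"],2)) for q in r[1:2]],on_z(im[c],r[0]["at"],0).round())
    if len(l)==2: p,e=tri(l); print("   tri",p.round(1),round(e,1))
E
```

```text
pics
{'time': 0.0, 'joint_positions': array([ 1.17449996,  0.61591105, -0.01263935,  1.42487402,  0.00810015,
        1.10341066, -0.04043452]), 'joint_vel': array([ 0.00043139,  0.00074989,  0.00145877,  0.00154697, -0.0024499 ,
       -0.00152467,  0.00079213]), 'joint_torque': array([-5.73864327e-04, -4.58934510e+01,  2.09039510e-01, -1.65745407e+01,
       -6.10301597e-02,  2.04192521e-02,  2.50169278e-04]), 'position': array([ 234.66190616, -605.3179115 ,  217.49466894]), 'tool_rot': array([-3.13903965e+00,  2.36219606e-05,  3.69847058e-01]), 'ft_force': array([ 0.23728893, -0.42021402, -0.15301316]), 'wrist_torque': array([-0.01377042,  0.00055788,  0.03329434]), 'grasp_force': 0.0, 'width': 0.9996302995929935} 18.8
scene [[-0.75, -0.35, 0.57, -40.02], [-0.66, 0.39, -0.64, 352.14], [0.0, -0.85, -0.52, 580.86], [0.0, 0.0, 0.0, 1.0]]
top [[-0.02, -0.99, 0.15, 414.51], [-1.0, 0.03, 0.04, -304.52], [-0.04, -0.15, -0.99, 969.76], [0.0, 0.0, 0.0, 1.0]]
fixture scene [392.6 244. ] 0.43 [] [ 474. -427.    0.]
fixture top [289.4 218.7] 0.75 [(array([365., 313.]), 0.66)] [ 614. -225.    
[... 1083 characters left out ...]
7.]), 0.46)] [ 491. -399.    0.]
tip_left top [374.2 286.8] 0.77 [] [ 481. -380.    0.]
   tri [ 478.8 -380.2   14.1] 1.5
tip_right scene [390.8 246.4] 0.64 [] [ 471. -416.    0.]
tip_right top [388.5 296.6] 0.82 [] [ 462. -406.    0.]
   tri [ 462.4 -404.8    9. ] 0.7
plug_relay_mid top [224.5 184.6] 0.51 [(array([400., 200.]), 0.33)] [ 685. -100.    0.]
roll_tape_mid scene [335.2 212.1] 0.68 [] [ 664. -453.    0.]
roll_tape_mid top [396.  200.3] 0.94 [] [ 644. -428.    0.]
   tri [ 639.5 -425.1   20.2] 0.3
screwdriver_mid scene [398.1 224.5] 0.57 [] [ 514. -505.    0.]
screwdriver_mid top [434.  272.1] 0.73 [(array([371., 314.]), 0.51)] [ 506. -492.    0.]
   tri [ 504.5 -489.9   10.5] 0.1
```

Run:
```python
import cv2,numpy as np
a=cv2.imread("pics/scene0.png")[170:320,220:460];b=cv2.imread("pics/top0.png")[150:350,200:460]
cv2.imwrite("pics/s1.png",cv2.resize(a,None,fx=3.2,fy=3.2,interpolation=2)); cv2.imwrite("pics/t1.png",cv2.resize(b,None,fx=3,fy=3,interpolation=2))
```

```text
(no output)
```

View pics/s1.png

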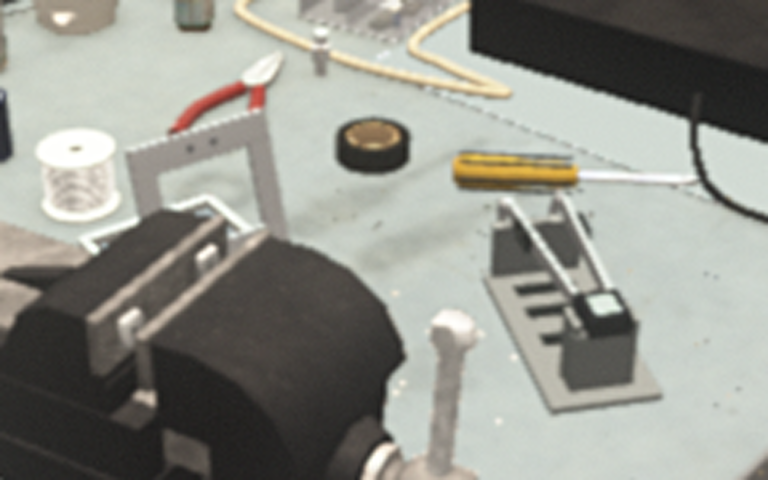

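View pics/t1.png

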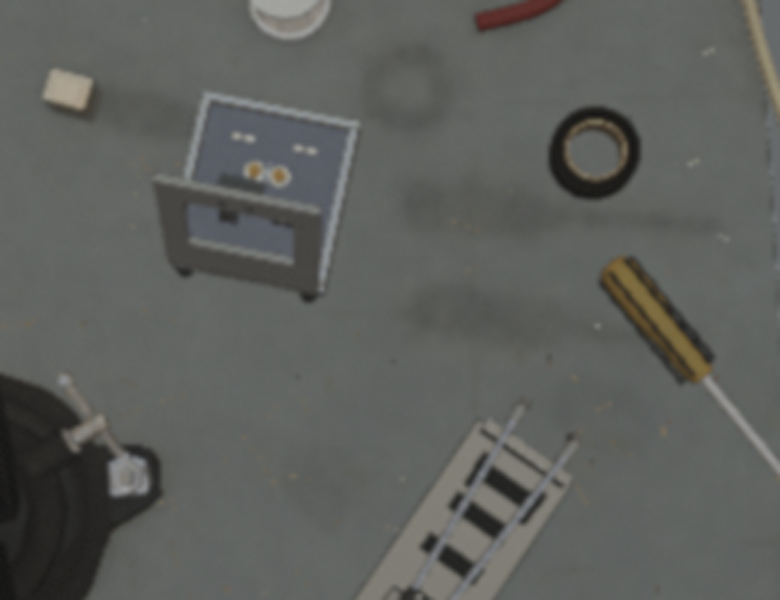

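The frame stands upright at the near side of the tray (top crop ~235,195; contacts ~255,170 and 280,176). The tweezers lie pointing up-right (tips ~520,405 and 572,437). The relay is left at ~68,90, and a tall black vise stands near left (scene crop, handle knob ~452,330).

```bash
cat >> h.py <<'E'
def rz(y): return np.array([[np.cos(y),-np.sin(y),0],[np.sin(y),np.cos(y),0],[0,0,1.]])
E
python3 - <<'E'
from h import *
t=get_image("top"); s=get_image("scene")
f=lambda x,y:(200+x/3,150+y/3)
g=lambda x,y:(220+x/3.2,170+y/3.2)
fl=on_z(t,f(207,95),24);fr=on_z(t,f(357,124),24);cl=on_z(t,f(255,170),22);cr=on_z(t,f(280,176),22)
d=fl-fr; yaw=np.arctan2(-d[0],d[1]); print("rim",fl.round(),fr.round(),np.linalg.norm(d).round(1),"yaw",np.degrees(yaw).round(1))
print("contacts",cl.round(1),cr.round(1),np.linalg.norm(cl-cr).round(1))
O=(cl+cr)/2-rz(yaw)@[12,0,22]; O2=(fl+fr)/2-rz(yaw)@[54,0,24]; print("O",O.round(1),O2.round(1))
for n in("flap",):
    print("edge rel",(rz(yaw).T@(np.array([601.1,-218.9,116.8])-O)).round(1))
tl=on_z(t,f(520,405),51);tr=on_z(t,f(572,437),51)
print("tips top",tl.round(),tr.round(),np.linalg.norm(tl-tr).round(1))
for T in masks_of("tweezers","top")[:1]: print(np.array(T["at"]))
print("vise knob", tri([(t,f(65,380)),(s,g(452,330))]), tri([(t,f(128,475)),(s,g(452,330))]))
print("vise edge pts top z=100",[on_z(t,f(*p),100).round().tolist() for p in((155,475),(40,390))])
tip=(np.array([478.8,-380.2])+np.array([462.4,-404.8]))/2
for gp in([438.2,-368.1],[435.2,-367]): print(np.degrees(np.arctan2(*(tip-gp)[::-1])).round(1),np.linalg.norm(tip-gp).round(1))
d=np.array([478.8,-380.2])-[462.4,-404.8]; print("tw yaw from tips",np.degrees(np.arctan2(-d[0],d[1])).round(1))
E
```

```text
rim [ 681. -189.   24.] [ 660. -283.   24.] 96.0 yaw -13.0
contacts [ 632.9 -218.6   22. ] [ 628.6 -234.1   22. ] 16.1
O [ 619.1 -223.6    0. ] [ 618.  -223.8    0. ]
edge rel [-18.6   0.6 116.8]
tips top [ 481. -375.   51.] [ 461. -405.   51.] 35.3
[348.  330.2]
vise knob (array([ 435.32042167, -155.59977213,  107.89257016]), np.float64(70.28915759079356)) (array([ 410.91316421, -173.23475446,   95.83371286]), np.float64(38.75702095092793))
vise edge pts top z=100 [[443.0, -168.0, 100.0], [492.0, -103.0, 100.0]]
-37.0 40.6
-35.8 43.6
tw yaw from tips -33.7
```

```bash
python3 -m crank '[[[0,22,26,0,0,0,-4.3],[0,22,26,0,0,0,-4.3],[0,22,26,0,0,0,-4.3],[0,22,26,0,0,0,-4.3],[0,22,26,0,0,0,-4.3],[0,22,26,0,0,0,-4.3],[0,22,26,0,0,0,-4.3],[0,22,26,0,0,0,-4.3]]]' 20
```

```text
time: 2.12
position: [412.0, -396.7, 218.9]
tool_rot: [3.142, -0.001, -0.234]
ft_force: [1.4, -0.3, -0.6]
width: 0.474
grasp_force: 0.0
```

```bash
python3 -m crank '[[[0,26,31,0,0,0,0],[0,26,31,0,0,0,0],[0,26,31,0,0,0,0],[0,26,31,0,0,0,0],[0,26,31,0,0,0,0],[0,10,15,0,0,0,0],[0,0,0,0,0,0,0],[0,0,0,0,0,0,0]]]'
```

```text
time: 2.78
position: [551.5, -226.8, 218.5]
tool_rot: [3.142, 0.0, -0.227]
ft_force: [0.1, -1.0, -0.5]
width: 0.007
grasp_force: 0.0
```

```bash
python3 -m crank '[[[0,2,5,-35,0,0,0],[0,2,5,-35,0,0,0],[0,2,5,-35,0,0,0],[0,0,0,0,0,0,0]]]'
python3 - <<'E'
from h import *
im={}
for c in("wrist","top"):
    im[c]=get_image(c); cv2.imwrite(f"pics/{c}2.png",im[c]["color"])
l=[]
for c in im:
  for n in["flap_edge","contact_left_top","contact_right_top"]:
    r=spot_point(n,c)
    if r: print(c,n,np.round(r[0]["at"]),round(r[0]["score"],2),on_z(im[c],r[0]["at"],22).round(1))
    if r and n=="flap_edge": l.append((im[c],r[0]["at"]))
if len(l)>1: print(tri(l))
a=im["wrist"]["color"]; b=im["top"]["color"][130:330,180:440]
cv2.imwrite("pics/j2.png",np.hstack([cv2.resize(a,(400,300)),cv2.resize(b,(390,300))]))
E
```

```text
time: 3.12
position: [551.2, -212.2, 107.4]
tool_rot: [-3.14, 0.014, -0.232]
ft_force: [0.2, 1.4, -0.2]
width: 0.004
grasp_force: 0.0
wrist flap_edge [301. 212.] 0.65 [ 576.3 -203.5   22. ]
wrist contact_left_top [300. 124.] 0.74 [ 635.  -218.3   22. ]
wrist contact_right_top [321. 126.] 0.93 [ 630.6 -231.4   22. ]
top contact_left_top [286. 208.] 0.62 [ 629.7 -220.4   22. ]
top contact_right_top [294. 207.] 0.92 [ 631.2 -235.    22. ]
```

View pics/j2.png

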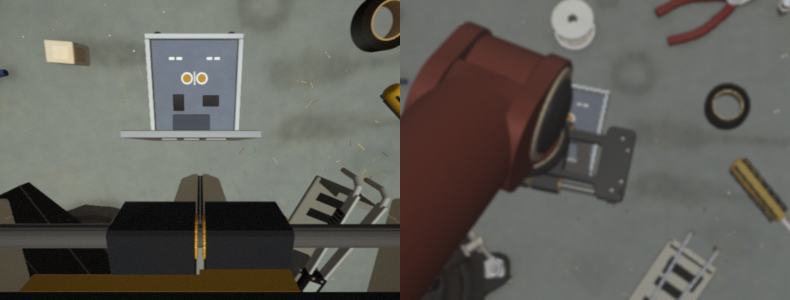

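```bash
python3 -m crank '[[[0,27,-6,7,0,0,0],[0,14,-3,-3,0,0,0],[0,14,-3,-4,0,0,0],[0,8,-2,-5,0,0,0],[0,7,-2,-6,0,0,0],[0,6,-1,-7,0,0,0],[0,6,-1,-7,0,0,0],[0,0,0,0,0,0,0]]]'
```

```text
time: 4.18
position: [638.4, -230.6, 86.8]
tool_rot: [-3.141, 0.003, -0.23]
ft_force: [-0.5, -0.0, -0.8]
width: 0.004
grasp_force: 0.0
```

```bash
python3 -m crank '[[[0,5,-1,-8,0,0,0],[0,5,-1,-8,0,0,0],[0,3,-1,-9,0,0,0],[0,3,-1,-9,0,0,0],[0,2,0,-9,0,0,0],[0,2,0,-6,0,0,0],[0,0,0,0,0,0,0]]]'
```

```text
time: 4.77
position: [657.7, -234.5, 37.2]
tool_rot: [-3.141, 0.004, -0.23]
ft_force: [-0.8, 0.5, -0.8]
width: 0.002
grasp_force: 0.0
```

```bash
python3 -m crank '[[[0,0,0,-4,0,0,0],[0,0,0,-3,0,0,0],[0,0,0,-2,0,0,0],[0,0,0,0,0,0,0],[0,0,0,0,0,0,0]]]'
```

```text
time: 5.18
position: [658.8, -235.0, 30.8]
tool_rot: [-3.142, 0.0, -0.231]
ft_force: [-0.0, 0.1, -0.6]
width: 0.005
grasp_force: 0.0
```

```bash
python3 -m crank '[[[0,0,0,-1.5,0,0,0],[0,0,0,-1.5,0,0,0],[0,0,0,0,0,0,0],[0,0,0,0,0,0,0]]]'
python3 - <<'E'
from h import *
im=get_image("wrist"); cv2.imwrite("pics/w3.png",im["color"])
s=read_state(); print(s["position"],s["ft_force"])
E
```

```text
time: 5.52
position: [659.1, -235.1, 30.2]
tool_rot: [-3.141, -0.001, -0.231]
ft_force: [-3.3, 1.3, 8.8]
width: 0.003
grasp_force: 4.8
[ 659.06920698 -235.13885237   30.17657595] [-3.38700148  1.40999255  9.29038181]
```

View pics/w3.png

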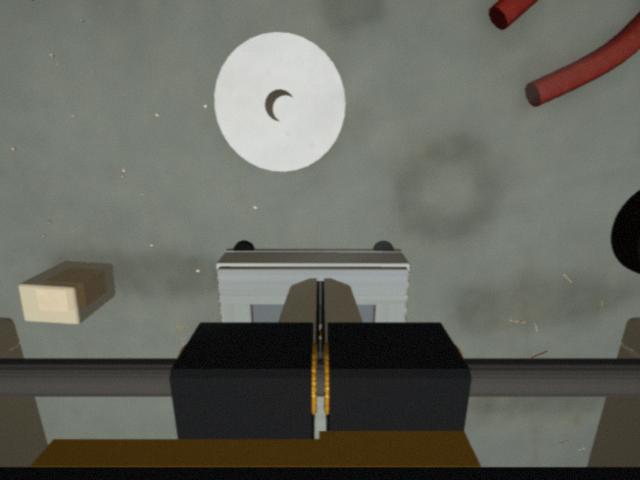

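```bash
python3 -m crank '[[[0,0,0,-2,0,0,0],[0,0,0,0,0,0,0],[0,0,0,0,0,0,0],[0,0,0,15,0,0,0],[0,0,0,35,0,0,0],[0,-15,-5,40,0,0,-3],[65,-25,-10,40,0,0,-3],[65,-33,-13,40,0,0,-3]]]'; python3 -m crank '[[[65,-33,-13,20,0,0,-3],[65,-33,-13,0,0,0,-3],[65,-33,-13,0,0,0,-3],[65,-33,-13,0,0,0,-3],[65,-33,-13,0,0,0,-1],[65,-28,-11,0,0,0,0],[65,0,0,0,0,0,0],[65,0,0,0,0,0,0]]]'
python3 - <<'E'
from h import *
im={}
for c in("wrist","top","scene"):
    im[c]=get_image(c); cv2.imwrite(f"pics/{c}4.png",im[c]["color"])
s=read_state(); print(s["position"],s["tool_rot"],s["ft_force"])
for n,z in[("flap_edge",27.5),("contact_left_top",22),("contact_right_top",22),("tweezers",45),("tweezers_grip",51),("tip_left",11),("tip_right",11)]:
  l=[]
  for c in im:
    r=spot_point(n,c)
    if r and r[0]["score"]>.5: l.append((im[c],r[0]["at"])); print(n,c,np.round(r[0]["at"]),round(r[0]["score"],2),on_z(im[c],r[0]["at"],z).round(1))
  if len(l)>1: print("  ",tri(l))
a=im["wrist"]["color"]; b=im["top"]["color"][130:330,180:440]
cv2.imwrite("pics/j4.png",np.hstack([cv2.resize(a,(400,300)),cv2.resize(b,(390,300),interpolation=2)]))
E
```

```text
time: 6.23
position: [598.0, -257.7, 182.4]
tool_rot: [-3.14, -0.003, -0.387]
ft_force: [-0.1, -1.4, 0.1]
width: 0.104
grasp_force: 0.0
time: 6.9
position: [402.3, -335.8, 200.8]
tool_rot: [3.141, -0.001, -0.619]
ft_force: [0.4, 1.4, 0.3]
width: 0.67
grasp_force: 0.0
[ 405.68329727 -333.75425315  200.18896185] [-3.14050758e+00 -8.25018016e-04 -6.12020217e-01] [ 0.12546352 -0.63542362 -0.59031692]
flap_edge wrist [34. 31.] 0.58 [ 674.  -231.5   27.5]
flap_edge top [295. 185.] 0.57 [ 672.8 -238.7   27.5]
flap_edge scene [265. 238.] 0.67 [ 667.  -229.1   27.5]
   (array([ 673.6988992 , -234.51463005,   24.63479887]), np.float64(3.9912790675524117))
contact_left_top wrist [62. 83.] 0.63 [ 634.4 -218.    22. ]
contact_left_top top [285. 207.] 0.96 [ 631.9 -219.1   22. ]
   (array([ 631.37033559, -219.94569896,   26.89610954]), np.float64(0.7130230343888961))
contact_right_top wrist [80. 77.] 0.96 [ 628.5 -234.2   22. ]
contact_right_top top [295. 206.] 0.89 [ 633.  -237.5   22. ]
contact_right_top scene [274. 246.] 0.83 [ 633.9 -225.    22. ]
   (array([ 635.09694797, -232.5652087 ,   16.24085262]), np.float64(5.337776353697181))
tweezers scene [391. 247.] 0.81 [ 429.4 -354.    45. ]
tweezers_grip scene [390. 243.] 0.65 [ 433.9 -357.9   51. ]
tip_left wrist [312. 118.] 0.91 [ 480.9 -381.9   11. ]
tip_left scene [264. 236.] 0.68 [ 694.8 -249.5   11. ]
   (array([ 556.41747063, -290.57993081,   55.5158928 ]), np.float64(119.52905810907515))
tip_right wrist [344. 119.] 0.64 [ 462.9 -406.5   11. ]
```

View pics/j4.png

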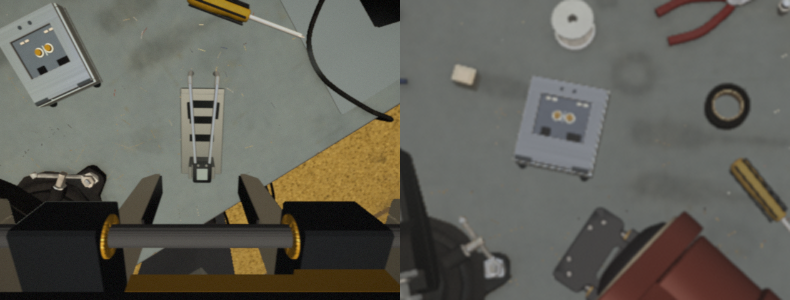

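The frame lies shut on the tray in both views. The wrist view shows the tweezers with tips at about (312,118) and (344,119) and the bridge at about (325,275).

Run:
```python
from h import *
im=get_image("wrist")
b=on_z(im,(325,277),60); tl=on_z(im,(312,118),11);tr=on_z(im,(344,119),11)
m=(tl+tr)/2; u=(m-b)[:2]; L=np.linalg.norm(u);u/=L
print("bridge",b.round(1),"tips",m.round(1),"L",L.round(1),"yaw",np.degrees(np.arctan2(u[1],u[0])).round(1),"grip",(m[:2]-50*u).round(1))
s=read_state();print(s["position"].round(1),s["tool_rot"])
```

```text
bridge [ 360.8 -309.3   60. ] tips [ 473.9 -392.7   11. ] L 140.6 yaw -36.4 grip [ 433.7 -363.1]
[ 404.1 -334.6  200.1] [-3.14151904e+00 -5.12838103e-06 -6.14585759e-01]
```

```bash
python3 -m crank '[[[65,15,-14,-10,0,0,-1],[65,15,-15,-30,0,0,0],[65,0,0,-35,0,0,0],[65,0,0,-35,0,0,0],[65,0,0,-30,0,0,0],[65,0,0,0,0,0,0],[65,0,0,0,0,0,0]]]'
python3 - <<'E'
from h import *
im=get_image("wrist"); cv2.imwrite("pics/w5.png",im["color"]); s=read_state();print(s["position"].round(1),s["tool_rot"])
E
```

```text
time: 8.73
position: [433.4, -363.1, 59.2]
tool_rot: [-3.141, 0.003, -0.632]
ft_force: [-0.2, 0.4, 0.4]
width: 0.701
grasp_force: 0.0
[ 434.6 -364.3   60.9] [ 3.14140914e+00 -1.08526566e-03 -6.32137574e-01]
```

View pics/w5.png

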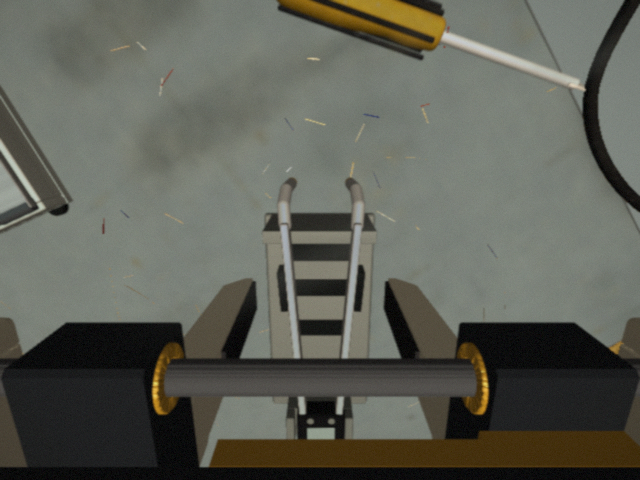

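Run:
```python
from h import *
im=get_image("wrist")
for p in((321.5,287),(321.5,265),(321.5,311)): print(on_z(im,p,51).round(1))
tl=on_z(im,(290,182),45);tr=on_z(im,(352,182),45);d=tl-tr
print(tl.round(1),tr.round(1),np.linalg.norm(d).round(1),np.degrees(np.arctan2(-d[0],d[1])).round(1), (rz(-.632).T@((tl+tr)/2-[434,-363.7,0])).round(1))
```

```text
[ 433.6 -364.3   51. ]
[ 443.7 -371.7   51. ]
[ 422.  -355.9   51. ]
[ 487.7 -384.1   45. ] [ 469.1 -409.5   45. ] 31.5 -36.3 [55.4 -0.5 45. ]
```

```bash
python3 -m crank '[[[65,0,0,-14,0,0,0],[65,0,0,-13,0,0,0],[65,0,0,0,0,0,0],[45,0,0,0,0,0,0],[38,0,0,0,0,0,0],[32,0,0,0,0,0,0],[32,0,0,0,0,0,0],[32,0,0,0,0,0,0]]]' 25;python3 -m crank '[[[32,0,0,0,0,0,0],[32,0,0,0,0,0,0],[32,0,0,0,0,0,0],[32,0,0,0,0,0,0]]]'
```

```text
time: 9.5
position: [435.0, -364.6, 34.4]
tool_rot: [3.141, -0.003, -0.632]
ft_force: [0.9, -0.1, 4.5]
width: 0.391
grasp_force: 7.3
time: 9.83
position: [435.2, -364.8, 34.4]
tool_rot: [3.141, -0.004, -0.632]
ft_force: [0.4, 0.7, 6.6]
width: 0.353
grasp_force: 9.4
```

```bash
python3 -m crank '[[[32,0,0,4,0,0,0],[32,0,0,6,0,0,0],[32,0,0,10,0,0,0],[32,0,0,10,0,0,0],[32,0,0,10,0,0,0],[32,0,0,10,0,0,0],[32,0,0,10,0,0,0],[32,0,0,0,0,0,0]]]'
python3 - <<'E'
from h import *
im={}
for c in("wrist","scene"): im[c]=get_image(c)
s=read_state();print(s["position"].round(1),s["tool_rot"],s["width"]*93,s["grasp_force"],s["ft_force"])
for n in("tip_left","tip_right","tweezers_grip"):
  for c in im:
    for r in spot_point(n,c)[:1]: print(n,c,np.round(r["at"],1),round(r["score"],2))
b=im["scene"]["color"][180:300,320:480]
cv2.imwrite("pics/j6.png",np.hstack([cv2.resize(im["wrist"]["color"],(400,300)),cv2.resize(b,(400,300),interpolation=2)]))
E
```

```text
time: 10.5
position: [435.3, -364.7, 95.8]
tool_rot: [3.141, -0.005, -0.632]
ft_force: [0.6, 0.6, -0.6]
width: 0.35
grasp_force: 7.3
[ 434.3 -363.8   93.8] [-3.14150266e+00 -1.21290070e-03 -6.31907332e-01] 32.19218069248632 7.301200479269028 [-0.43598665  0.68884445 -0.97487748]
tip_left wrist [305.7 192. ] 0.58
tip_left scene [271.2 248.7] 0.57
tip_right wrist [337.6 194.9] 0.73
tip_right scene [387.4 220.7] 0.64
tweezers_grip scene [393.2 215. ] 0.59
```

View pics/j6.png

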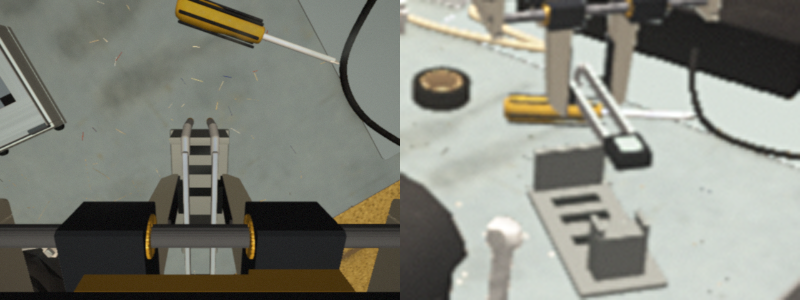

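```bash
cat >> h.py <<'E'
def proj(im,p):
    q=np.linalg.inv(im["T"])@np.append(p,1); u=im["K"]@q[:3]; return u[:2]/u[2]
E
python3 - <<'E'
from h import *
im=get_image("wrist"); a=im["color"][150:400,220:420].copy(); a=cv2.resize(a,None,fx=2.4,fy=2.4,interpolation=2)
p0=np.array([435,-364.5,94.8]); R=rz(-.632)
for x,y,z,c in((50,8,-23.4,(0,0,255)),(50,-8,-23.4,(0,0,255)),(53,8,22.6,(0,255,0)),(53,-8,22.6,(0,255,0)),(50,8,10.6,(255,0,0)),(50,-8,10.6,(255,0,0))):
    u=proj(im,p0+R@[x,y,z]); print((x,y,z),u.round(1))
    cv2.circle(a,tuple(int(v) for v in (u-[220,150])*2.4),2,c,-1)
cv2.imwrite("pics/w7.png",a)
E
```

```text
(50, 8, -23.4) [305.4 186.2]
(50, -8, -23.4) [335.9 186.2]
(53, 8, 22.6) [300.6 196. ]
(53, -8, 22.6) [340.7 196. ]
(50, 8, 10.6) [302.2 198. ]
(50, -8, 10.6) [339.1 198. ]
```

View pics/w7.png

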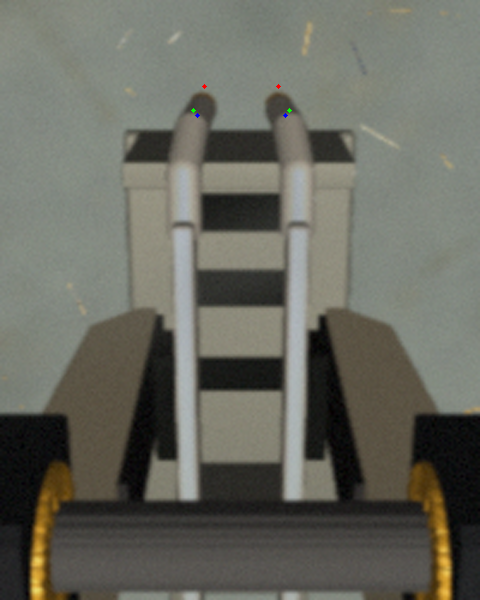

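Run:
```python
from h import *
im=get_image("wrist"); s=read_state(); print(s["position"],s["tool_rot"])
# camera in tool frame
P=np.eye(4);P[:3,:3]=rz(s["tool_rot"][2]);P[:3,3]=s["position"]; C=np.linalg.inv(P)@im["T"]; print(C.round(3).tolist())
# rest picture w5: TCP (434,-363.7,60.2) yaw -.632
P[:3,:3]=rz(-.632);P[:3,3]=[434,-363.7,60.2]; i5=dict(K=im["K"],T=P@C)
for gx in(0,): 
  g=np.array([433.7,-364.2,45])
  print("rest tip lower",proj(i5,g+rz(-.632)@[50,17,-34]),proj(i5,g+rz(-.632)@[50,-17,-34]))
  print("plate centre",proj(i5,g+[0,0,6]))
# fit now: tip rows -> x for z assumptions
for z in(-23.4,-21,-26):
  for p in((305.8,192.5),(335.4,192.5)):
    w=on_z(im,p,s["position"][2]+z); print(z,(rz(s["tool_rot"][2]).T@(w-s["position"])).round(1))
```

```text
[ 433.91747546 -363.49172546   92.72587766] [-3.14149625e+00  7.69171424e-04 -6.32008670e-01]
[[-0.001, -0.958, -0.287, 79.675], [-1.0, 0.0, 0.002, -0.134], [-0.002, 0.287, -0.958, 166.255], [0.0, 0.0, 0.0, 1.0]]
rest tip lower [292.94868923 181.77131997] [349.5904169  181.74016482]
plate centre [321.38887068 286.09184824]
-23.4 [ 47.9   7.7 -23.4]
-23.4 [ 47.9  -8.1 -23.4]
-21 [ 48.3   7.6 -21. ]
-21 [ 48.3  -8.  -21. ]
-26 [ 47.5   7.8 -26. ]
-26 [ 47.4  -8.2 -26. ]
```

```bash
python3 -m crank '[[[32,10,10,0,0,0,2],[32,19,19,0,0,0,3],[32,22,22,0,0,0,3],[32,24,24,0,0,0,4],[32,24,24,0,0,0,4],[32,22,22,0,0,0,3],[32,18,18,0,0,0,2],[32,10,10,0,0,0,2]]]'; python3 -m crank '[[[32,0,0,-6,0,0,0],[32,0,0,-6,0,0,0],[32,0,0,0,0,0,0],[32,0,0,0,0,0,0],[32,0,0,0,0,0,0]]]'
python3 - <<'E'
from h import *
im=get_image("wrist"); cv2.imwrite("pics/w8.png",im["color"]); s=read_state(); print(s["position"],s["tool_rot"],s["width"]*93,s["grasp_force"])
for n in("contact_left_top","contact_right_top","tip_left","tip_right"):
    for r in spot_point(n,"wrist")[:2]: print(n,np.round(r["at"],1),round(r["score"],2),on_z(im,r["at"],22).round(1))
cv2.imwrite("pics/w8c.png",cv2.resize(im["color"][60:330,160:500],None,fx=2.2,fy=2.2,interpolation=2))
E
```

```text
time: 11.67
position: [586.6, -208.8, 92.9]
tool_rot: [-3.138, -0.001, -0.221]
ft_force: [0.8, 0.9, -0.7]
width: 0.344
grasp_force: 7.3
time: 12.08
position: [581.6, -216.9, 81.0]
tool_rot: [3.14, 0.001, -0.234]
ft_force: [0.0, 0.3, -0.5]
width: 0.351
grasp_force: 7.3
[ 582.06192619 -216.51051323   81.25293097] [ 3.14064666e+00  2.56633812e-04 -2.33551279e-01] 32.36901502454644 7.30158694088459
contact_left_top [303.6 176.7] 0.95 [ 634.7 -218.8   22. ]
contact_right_top [327.5 177. ] 0.71 [ 631.  -233.2   22. ]
contact_right_top [300.2 180.3] 0.6 [ 633.  -216.1   22. ]
tip_right [339.2 192.5] 0.86 [ 619.8 -238.2   22. ]
```

View pics/w8c.png

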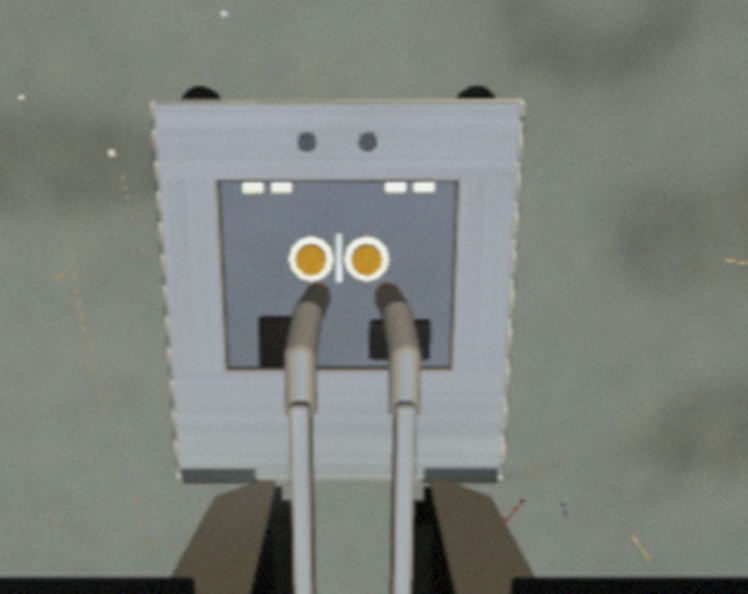

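The tips (≈305,193 and 335,193) sit just short of the two contacts (≈301,178 and 327,178), and the frame is shut and parallel to the image rows.

```bash
cat > m.py <<'E'
from h import *
def rel(im,s,p,z): return rz(s["tool_rot"][2]).T@(on_z(im,p,z)-s["position"])
E
python3 - <<'E'
from m import *
im=get_image("wrist"); s=read_state(); z=s["position"][2]; print(s["position"],s["tool_rot"][2])
c=[rel(im,s,p,22) for p in((301.4,178.2),(326.8,177.7))]; print("contacts",np.round(c,1).tolist())
for dz in(-23.4,-21):
  print("tips",[rel(im,s,p,z+dz).round(1).tolist() for p in((305,192.7),(335,192.7))])
# window corners at z=30 (crop px)
f=lambda x,y:(160+x/2.2,60+y/2.2)
for p in((218,181),(459,181),(227,368),(452,368)): print("win",rel(im,s,f(*p),30).round(1))
for p in((155,102),(523,102)): print("far edge corner",rel(im,s,f(*p),30).round(1))
E
```

```text
[ 583.02163891 -214.94461426   81.35764507] -0.2310844966990866
contacts [[51.1, 11.7, -59.4], [51.4, -4.2, -59.4]]
tips [[47.9, 8.0, -23.4], [47.9, -8.0, -23.4]]
tips [[48.3, 7.9, -21.0], [48.3, -7.9, -21.0]]
win [ 73.2  35.9 -51.4]
win [ 73.1 -28.6 -51.4]
win [ 21.4  35.9 -51.4]
win [ 21.4 -28.5 -51.4]
far edge corner [ 93.1  51.3 -51.4]
far edge corner [ 93.  -44.5 -51.4]
```

```bash
python3 -m crank '[[[32,2,1.5,-4,0,0,0],[32,2,1.5,-8,0,0,0],[32,0,0,-8,0,0,0],[32,0,0,-6,0,0,0],[32,0,0,-3,0,0,0],[32,0,0,0,0,0,0],[32,0,0,0,0,0,0],[32,0,0,0,0,0,0]]]'
python3 - <<'E'
from h import *
im=get_image("wrist"); cv2.imwrite("pics/w9.png",im["color"]); s=read_state(); print(s["position"],s["tool_rot"],s["width"]*93,s["grasp_force"],s["ft_force"])
cv2.imwrite("pics/w9c.png",cv2.resize(im["color"][120:260,230:410],None,fx=4,fy=4,interpolation=2))
E
```

```text
time: 13.05
position: [587.3, -211.8, 52.3]
tool_rot: [3.141, -0.0, -0.231]
ft_force: [-0.3, 0.0, -0.6]
width: 0.351
grasp_force: 7.3
[ 587.35757118 -211.89174203   52.49916029] [ 3.14146456e+00 -8.55868072e-04 -2.30756684e-01] 32.35298142076474 7.301551848649979 [ 0.34916244 -0.15282475  0.17147616]
```

View pics/w9c.png

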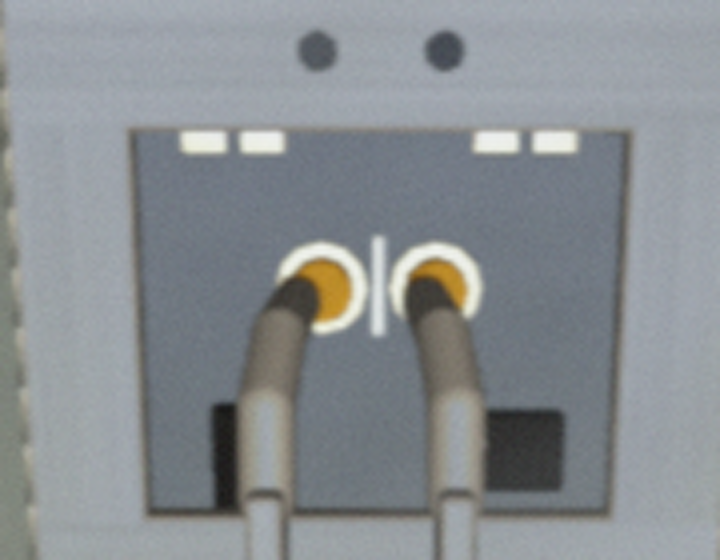

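```bash
cat > v.py <<'E'
from m import *
def look():
    im=get_image("wrist"); S=[read_state()]; s=S[0]
    a=im["color"][160:220,280:370].astype(int); 
    sat=a.max(2)-a.min(2)
    br=(a[...,2]-a[...,0]>60).astype(np.uint8); wh=(a.min(2)>185).astype(np.uint8); dk=((a.max(2)<85)).astype(np.uint8)
    for nm,m in(("white",wh),("brass",br),("dark",dk)):
        n,_,st,ce=cv2.connectedComponentsWithStats(m)
        for i in range(1,n):
            if st[i,4]>15: print(nm,(ce[i]+[280,160]).round(1),st[i,:4]+[280,160,0,0],st[i,4])
    return im,s
E
python3 - <<'E'
from v import *
im,s=look(); print(s["position"],s["width"]*93,s["ft_force"])
z=s["position"][2]
print([rel(im,s,p,22).round(1).tolist() for p in((310.5,191.9),(339.2,191.8))],[rel(im,s,p,z-23.4).round(1).tolist() for p in((304.5,192.7),(336.5,192.7))])
E
```

```text
white [324.  191.2] [323 179   3  25] 70
white [312.8 189.6] [300 181  22  22] 123
white [338.9 187.5] [328 181  22  18] 119
brass [311.7 191.7] [304 185  14  16] 134
brass [340.8 189.5] [333 185  14  12] 78
dark [303.3 194.3] [296 190  13  11] 84
dark [335.8 194.9] [332 190  11  15] 85
[ 587.38540577 -211.85561694   52.5473146 ] 32.48643268547471 [ 0.8977228  -0.46226515 -1.27392068]
[[47.2, 5.5, -30.5], [47.3, -10.4, -30.5]] [[48.0, 8.5, -23.4], [47.9, -8.6, -23.4]]
```

```bash
cat >> v.py <<'E'
def avg(n=16):
    F=[];P=[];W=[];M=[]
    for _ in range(n):
        get_image("wrist"); s=read_state(); F.append(s["ft_force"]);P.append(s["position"]);W.append(s["width"]*93);M.append(s["wrist_torque"])
    print("F",np.mean(F,0).round(2),"sd",np.std(F,0).round(2),"P",np.mean(P,0).round(2),"W",round(np.mean(W),2),"M",np.mean(M,0).round(3),s["time"])
E
python3 -m crank '[[[31.6,-0.6,-1.1,0,0,0,0],[31.6,-0.6,-1.1,0,0,0,0],[31.6,0,0,-2,0,0,0],[31.6,0,0,-1,0,0,0],[31.6,0,0,0,0,0,0],[31.6,0,0,0,0,0,0]]]'
python3 - <<'E'
from v import *
avg(); im,s=look(); cv2.imwrite("pics/w10c.png",cv2.resize(im["color"][160:230,270:380],None,fx=6,fy=6,interpolation=2))
E
```

```text
time: 13.65
position: [585.8, -213.8, 49.0]
tool_rot: [-3.141, 0.0, -0.231]
ft_force: [0.2, -0.1, -0.4]
width: 0.346
grasp_force: 7.6
F [ 0.17 -0.12 -0.61] sd [0.63 0.3  0.52] P [ 585.91 -213.82   49.14] W 31.98 M [ 0.034  0.003 -0.   ] 14.45
white [320.  190.3] [319 178   3  25] 71
white [306.9 187.8] [295 180  23  22] 137
white [333.9 187.4] [324 180  23  21] 132
brass [306.7 189. ] [298 184  16  14] 102
brass [334.5 188.5] [328 184  15  12] 94
dark [304.3 194.5] [298 190  12  13] 79
dark [335.1 194.5] [331 190  11  14] 81
```

```bash
python3 -m crank '[[[31.6,0,0,-1.5,0,0,0],[31.6,0,0,-1.5,0,0,0],[31.6,0,0,-1,0,0,0],[31.6,0,0,0,0,0,0],[31.6,0,0,0,0,0,0]]]'
python3 - <<'E'
from v import *
avg(24)
E
python3 -m crank '[[[31.6,0,0,-1,0,0,0],[31.6,0,0,-1,0,0,0],[31.6,0,0,0,0,0,0],[31.6,0,0,0,0,0,0]]]'
python3 - <<'E'
from v import *
avg(24)
im,s=look(); cv2.imwrite("pics/w11c.png",cv2.resize(im["color"][160:230,270:380],None,fx=6,fy=6,interpolation=2))
E
```

```text
time: 14.92
position: [585.8, -213.8, 45.1]
tool_rot: [-3.141, 0.0, -0.23]
ft_force: [0.3, -0.2, 0.1]
width: 0.347
grasp_force: 7.6
F [-0.29  0.23 -0.35] sd [0.5  0.44 0.43] P [ 585.86 -213.84   45.14] W 32.02 M [0.054 0.025 0.   ] 16.1167
time: 16.45
position: [585.8, -213.8, 43.1]
tool_rot: [-3.142, 0.0, -0.231]
ft_force: [-0.8, -0.1, 1.4]
width: 0.341
grasp_force: 7.5
F [-0.71  0.05  0.7 ] sd [0.49 0.52 0.53] P [ 585.84 -213.84   43.13] W 31.91 M [ 0.066  0.134 -0.006] 17.65
white [306.5 189.8] [294 181  24  23] 147
white [320.  192.2] [319 180   3  25] 74
white [333.8 189.4] [324 181  23  22] 145
brass [307.  190.4] [298 185  16  15] 85
brass [334.8 189.7] [328 186  16  12] 73
dark [304.3 194.1] [298 189  12  12] 79
dark [335.2 194.2] [331 189  11  13] 84
```

```bash
python3 -m crank '[[[31.6,0,0,-0.4,0,0,0],[31.6,0,0,-0.4,0,0,0],[31.6,0,0,0,0,0,0],[31.6,0,0,0,0,0,0]]]'
python3 - <<'E'
from v import *
avg(24);avg(12)
im,s=look(); print(s["grasp_force"],s["joint_vel"].round(4))
im=get_image("scene"); print([(n,len(masks_of(n,"scene"))) for n in("roll_tape_mid","screwdriver_mid")])
E
```

```text
time: 18.03
position: [585.9, -213.8, 42.3]
tool_rot: [-3.142, -0.0, -0.231]
ft_force: [-1.6, 0.0, 0.5]
width: 0.344
grasp_force: 7.5
F [-0.86  0.24  1.05] sd [0.43 0.48 0.44] P [ 585.87 -213.84   42.34] W 31.97 M [0.087 0.184 0.   ] 19.2333
F [-0.89  0.34  0.95] sd [0.47 0.58 0.56] P [ 585.88 -213.84   42.33] W 31.84 M [0.1   0.186 0.004] 19.8333
white [320.  192.3] [319 180   3  26] 75
white [306.6 190. ] [294 182  24  22] 152
white [334.3 190.3] [324 182  24  22] 153
brass [307.  190.6] [298 186  16  14] 80
brass [334.7 189.7] [328 186  16  12] 70
dark [304.4 194.1] [298 189  12  12] 82
dark [335.3 194.1] [331 189  11  13] 84
7.522400915622711 [ 0.0008  0.0014  0.001   0.0016  0.0019 -0.0008 -0.0002]
[('roll_tape_mid', 2), ('screwdriver_mid', 1)]
```

```bash
python3 -c "from plant import *; print(close_job())"
```

```text
the job is handed in; nothing more can be done
None
```

I handed the job in at about 20 s with the frame swung shut and the tweezers still squeezed. The tips are about 16 mm apart, one over each contact in the wrist view. From the wrist force I estimate the contacts are pressed about 2.3 of 5 mm. The tweezers were not seen to tilt while pressing. I did not check the tab at the far rim beyond the frame lying flat in the views, and the screwdriver, tape roll and relay were not touched.

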